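# Hang the track gauge on the free peg

### The arm

A 6-joint arm with a two-finger parallel gripper is mounted at the origin on a cart in front of the work surface, level with it; the furniture and walls round the work are solid. World frame = base frame: x ahead of the robot, y to its left, z up, the work surface at z = 0. Lengths are in m, angles in degrees, forces in N, time in s.
With the tool pointing down it reaches from about 0.3 to 1 m from the base axis. Payload 5.1 kg.
Tool frame: the origin (TCP) lies on the front face of the gripper's body, between the roots of the fingers; the fingertips stand 78 mm ahead of it and the grasp point (between the pads) lies 59 mm ahead of it; z points along the fingers, y is the line along which they close (so a half turn about z gives the same grasp; the last joint's range is limited). The gripper opens to 95 mm and grips with 3 to 60 N. Pads are 20 mm wide; open, the fingers measure 119 mm over their backs; the gripper's body (75 mm by 180 mm) begins 59 mm behind the grasp point.
Start: joints at [69.924, 7.093, 94.555, -0, 78.352, -4.733], TCP at [0.172, 0.627, 0.292] pointing down, gripper open.
Joint ranges: [-149.61, 149.61], [-58.7, 133.49], [1.44, 155.28], [-77.14, 257.14], [18.33, 153.61], [-166.67, 166.67]. Speed limits (degrees/s): [147.25, 147.25, 180, 180, 180, 180].

### API

Orientations are given as [roll, pitch, yaw] about the fixed x, y, z axes, in that order (R = Rz(yaw) Ry(pitch) Rx(roll)).
In Python, from rig import robot, viewer gives the robot as it stands. The module is installed in compiled form; this text tells all that it offers. Calls block until the motion is done:
- robot.movep(position, orientation): joint-space move of the TCP to a pose.
- robot.movel(position, velocity=0.15, rot=None): straight line of the TCP; rot=None keeps the orientation; velocity is the mean speed in m/s.
- robot.move_j(angles): joint-space move.
- robot.set_gripper(opening, force=None): finger opening in m; force is the grip in N (None keeps the last); returns when the fingers have stopped.
- robot.sleep(seconds).
- robot.inverse_kinematics(position, orientation): joint angles nearest the present ones, or None.
- viewer.capture(name): name is "side" or "top"; returns the picture (480x640x3 uint8, red, green, blue); there is no depth.
- viewer.camera_params(name): a dict with "mtx" (3x3 intrinsics, pixels), "R" (3x3) and "t" (3): a world point X has camera coordinates R X + t. Camera axes: x right, y down, z forward; pixel columns grow to the right and rows downward; lengths in m; the calibration is good to about 2 mm. A picture is of the moment at which its call begins. camera_params takes no time and is no camera call.
A pose or a line that the arm cannot do raises robot.IKError and nothing moves.
- robot.hand_in(): hands the job in; it is judged then, once.
Readings, each from a call of its own:
- robot.current_time_s(): time.
- robot.current_joints(): joint angles.
- robot.current_qd(): joint speeds.
- robot.current_tau(): joint torques, N m.
- robot.current_position(): TCP position.
- robot.current_ee_rot(): TCP orientation.
- robot.current_force(): force on the tool from outside, world axes, zero at the start.
- robot.current_torque(): the same for the moment, N m.
- robot.current_opening(): finger opening in m.
- robot.current_grasp_force(): force on a finger pad.
Only numpy, scipy, OpenCV 4.12 (cv2) and the standard library are available. Lean on these libraries where they do the work, as an engineer would, in place of code of your own. Each camera call takes 0.05 s, during which the arm holds its last target. There are 200 camera calls.

### The job

Hang the track gauge that lies on the table by its eye on the free peg of the empty sloping gauge stand: slide the eye down the peg while you still hold the gauge, until the gauge lies flat against the sloping board with its forked end hanging straight down the slope, then let go. Leave the other gauge hanging on its own stand.

Things in the scene. Friction and masses are not known exactly. Their poses are not given: they have to be found in the camera images.
- track_gauge: Loose flat steel gauge, 160 long x 50 x 30 mm, lying flat on the table. Origin: underside, below the middle of its black grip block (60 long in x, 24 wide in y, z from 0 to 30 mm). +x points to the eye, z out of the top face. Bar 20 wide and 10 thick; the two-pronged fork (50 wide, 10 thick) lies at x = -38 to -75 mm.
- track_gauge_eye (a point): Centre of the track gauge's eye at the underside, 68 mm from the gauge's origin along its +x. The eye is a ring 34 mm across and 10 mm thick with a plain through hole of 16 mm; axes as the gauge's.
- stand_free: Fixed grey sheet-metal stand with one empty peg: 150 deep x 84 wide x 131 mm high. Its flat board slopes at 40 degrees, low edge towards the stand's -x (towards the robot), high edge at the back, 185 mm along the slope. Origin: under the middle of the foot, z up.
- stand_free_peg (a point): Root of the empty peg on the board's face, 150 mm up the slope, 108 mm above the table. Axes: z along the peg (square to the board, leaning 40 degrees from vertical towards the stand's -x), x straight up the slope, y across. The peg is a 10 mm round pin, 36 mm long, the last 10 mm tapering to 4 mm.
- stand_used: The same stand with its peg taken by the other gauge; origin and axes as stand_free.
- hung_gauge: Second gauge, the same shape as the track gauge, loosely hanging on the peg of stand_used; origin and axes as track_gauge. Leave it.

How it is judged:
By the outcome, as a careful person would: the job done as asked, in the order asked, and still so for the second after the job is handed in, with the robot touching nothing.
It also fails if it takes over 51 s, if anything falls off the work surface, if the arm or the gripper's body presses on something with over 40 N, if the wrist force passes 120 N, or if a joint passes its speed limit or range.

## Working session

There is one attempt and no reset: what is moved stays moved. The work goes in short steps, each a Python script; the robot and the scene stay as the last script left them, time stands still between calls to the robot, and variables do not carry over. Pictures are saved under pics/ and viewed, at most 10 in all, crops included, and the job is handed in when it is done.

```bash
mkdir -p pics; python3 - <<'E'
from rig import robot, viewer
import cv2
for n in("side","top"):
    cv2.imwrite(f"pics/{n}0.png",viewer.capture(n)[:,:,::-1])
    p=viewer.camera_params(n);print(n,p["mtx"].tolist(),p["R"].round(4).tolist(),p["t"].round(4).tolist())
E
```

```text
side [[484.3502741478488, 0.0, 320.1195744744938], [0.0, 484.3502741478488, 238.43443099314914], [0.0, 0.0, 1.0]] [[0.9998, 0.0132, 0.0149], [0.0189, -0.397, -0.9176], [-0.0062, 0.9177, -0.3972]] [-0.5569, 0.0598, 1.0177]
top [[570.036486404995, 0.0, 312.80205552508676], [0.0, 570.036486404995, 245.54365535583307], [0.0, 0.0, 1.0]] [[0.0122, -0.9997, 0.0215], [-0.9817, -0.0161, -0.1898], [0.1901, -0.0188, -0.9816]] [-0.0947, 0.5382, 1.1432]
```

View pics/side0.png

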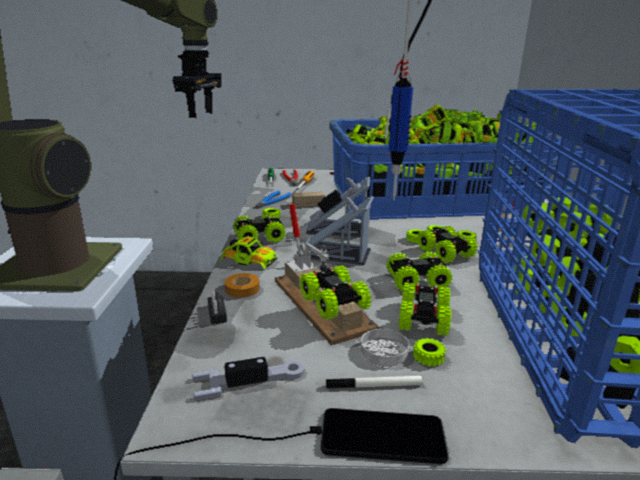

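View pics/top0.png

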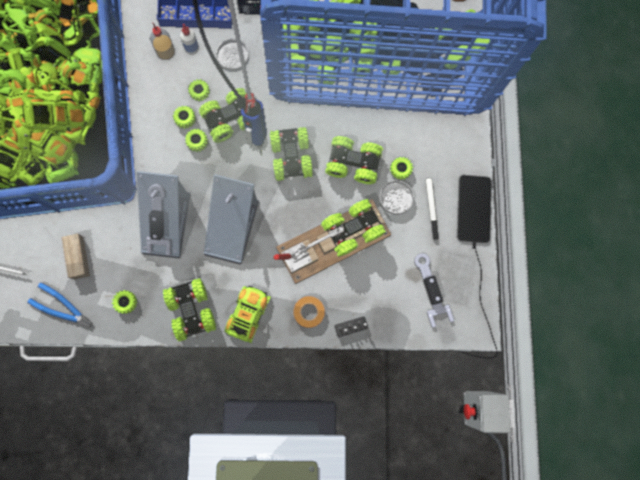

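The free stand is at about (232,218) in the top view, with its peg near (232,197). The loose gauge is at (432,290), with its eye near (422,262). A screwdriver hangs behind the stands at side (400,130). I'll enlarge these areas.

```bash
python3 - <<'E'
import cv2,numpy as np
t=cv2.imread("pics/top0.png");s=cv2.imread("pics/side0.png")
def tile(im,x,y,w,h,k):
    c=cv2.resize(im[y:y+h,x:x+w],None,fx=k,fy=k,interpolation=cv2.INTER_CUBIC)
    for i in range(0,w,10):
        cv2.line(c,(i*k,0),(i*k,12 if (x+i)%50==0 else 5),(0,0,255),1)
        if (x+i)%20==0: cv2.putText(c,str(x+i),(i*k,22),0,.35,(0,0,255),1)
    for j in range(0,h,10):
        cv2.line(c,(0,j*k),(5,j*k),(0,0,255),1)
        if (y+j)%20==0: cv2.putText(c,str(y+j),(6,j*k+4),0,.35,(0,0,255),1)
    return c
cv2.imwrite("pics/c1.png",np.hstack([tile(t,190,160,80,120,5),tile(t,390,240,80,120,5)]))
cv2.imwrite("pics/c2.png",np.vstack([tile(s,280,170,120,100,6)[:300*2],])[:600])
cv2.imwrite("pics/c3.png",tile(s,180,340,140,70,5))
E
```

```text
(no output)
```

View pics/c1.png

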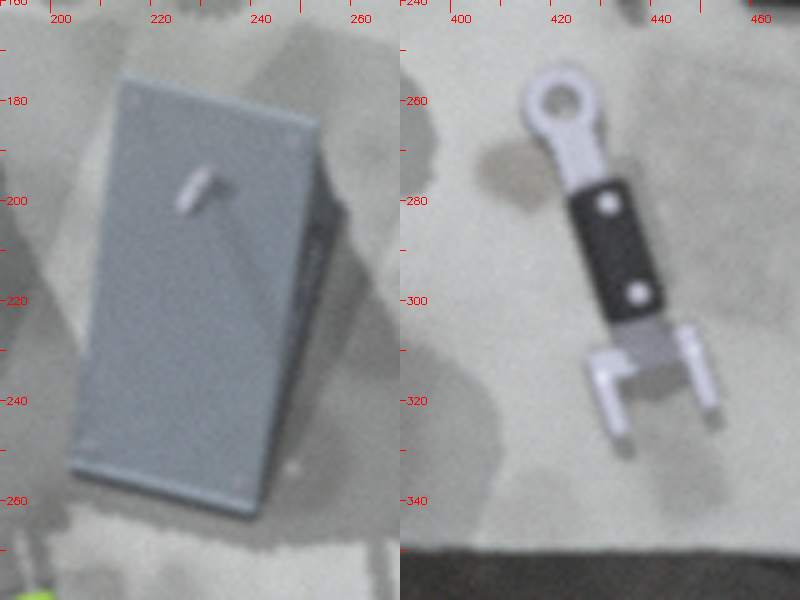

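View pics/c2.png

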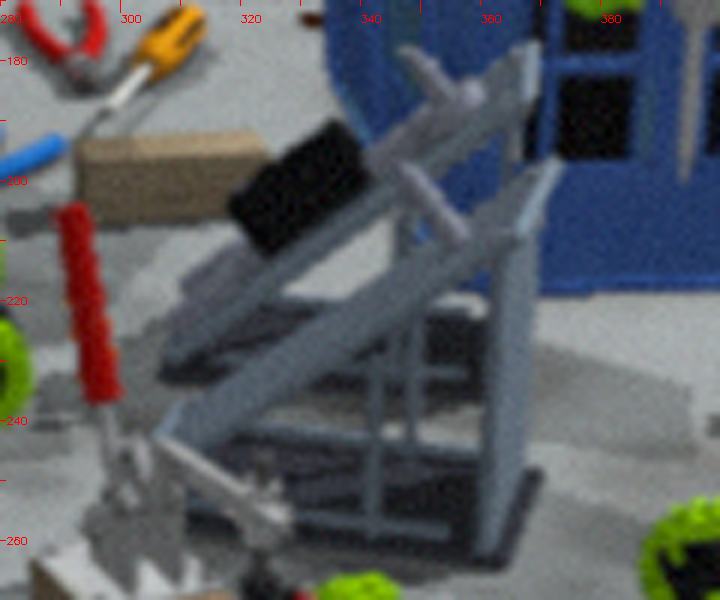

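View pics/c3.png

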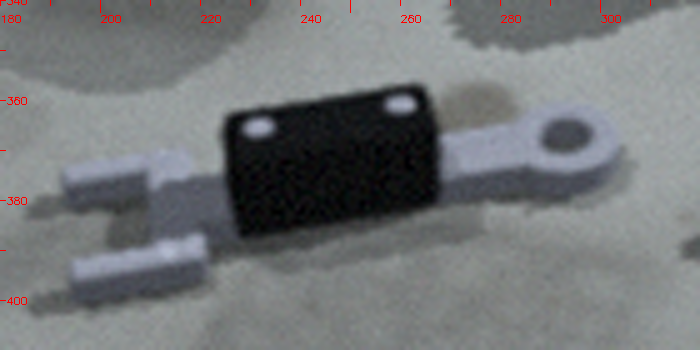

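Crop readings:
- **Top view, free stand:** board corners at crop (120,76), (318,121), (258,517) and (70,474). The peg root is at about (205,172) and the tip at (184,209).
- **Top view, gauge:** eye centre at (561,102), grip screws at (608,203) and (638,293).
- **Side view:** peg root at (462,233) and tip at (403,167). In the gauge crop, the screws are at (259,127) and (400,104), and the eye at (567,135).

Next I'll fit the poses.

```bash
cat > h.py <<'E'
import numpy as np, cv2
from rig import robot, viewer
from scipy.optimize import least_squares
from scipy.spatial.transform import Rotation as Ro
C={n:viewer.camera_params(n) for n in("side","top")}
def proj(n,X):
    c=C[n]; p=(np.atleast_2d(X)@np.array(c["R"]).T+c["t"])@np.array(c["mtx"]).T
    return p[:,:2]/p[:,2:]
def tri(ps,pt):
    f=lambda X:np.r_[proj("side",X)[0]-ps,proj("top",X)[0]-pt]
    r=least_squares(f,[.5,0,.1]); return r.x,r.fun
def fit(obs,model,x0):
    "obs: list of (cam,pixel,key); model(params)->dict key->point"
    def f(p):
        m=model(p); return np.concatenate([proj(n,m[k])[0]-px for n,px,k in obs])
    r=least_squares(f,x0,loss="soft_l1"); return r.x,f(r.x).reshape(-1,2)
def standR(yaw): return Ro.from_euler("z",yaw)*Ro.from_euler("y",-40,degrees=True)  # peg frame
E
python3 - <<'E'
from h import *
q=lambda o,k,p:(np.array(p)+.5)/k-.5+o
t1=lambda p:q((190,160),5,p); t2=lambda p:q((390,240),5,(p[0]-400,p[1])); s1=lambda p:q((280,170),6,p); s2=lambda p:q((180,340),5,p)
def stand(p):
    R=standR(p[2]); P=np.array([p[0],p[1],.108]); g=lambda *v:P+R.apply(v)
    return dict(root=P,tip=g(0,0,.036),hl=g(.035,.042,0),hr=g(.035,-.042,0),ll=g(-.15,.042,0),lr=g(-.15,-.042,0))
obs=[("top",t1((184,209)),"tip"),("top",t1((205,172)),"root"),("top",t1((120,76)),"hl"),("top",t1((318,121)),"hr"),("top",t1((70,470)),"ll"),("top",t1((258,513)),"lr"),
("side",s1((403,167)),"tip"),("side",s1((462,233)),"root"),("side",s1((553,160)),"hl"),("side",s1((520,232)),"hr")]
x,r=fit(obs,stand,[.65,.1,0]);print("stand",x.round(4),np.degrees(x[2]));print([(o[0],o[2],*v.round(1)) for o,v in zip(obs,r)])
def gauge(p):
    R=Ro.from_euler("z",p[2]);g=lambda *v:np.array([p[0],p[1],0])+R.apply(v)
    return dict(eye=g(.068,0,.01),mid=g(0,0,.03),a=g(p[3],0,.03),b=g(-p[3],0,.03))
obs=[("top",t2((561,102)),"eye"),("top",t2((608,203)),"a"),("top",t2((638,293)),"b"),("side",s2((567,135)),"eye"),("side",s2((400,104)),"a"),("side",s2((259,127)),"b")]
x,r=fit(obs,gauge,[.5,-.25,0,.015]);print("gauge",x.round(4),np.degrees(x[2]));print([(o[0],o[2],*v.round(1)) for o,v in zip(obs,r)])
for nm,a,b in[("red",(291,206),(277,257)),("drvtip",(395,198),(262,143))]:print(nm,*tri(a,b))
print(robot.current_time_s())
E
```

```text
stand [ 0.6316  0.0815 -0.2198] -12.595571826315696
[('top', 'tip', np.float64(-0.2), np.float64(0.2)), ('top', 'root', np.float64(0.3), np.float64(0.4)), ('top', 'hl', np.float64(-1.0), np.float64(-0.8)), ('top', 'hr', np.float64(0.2), np.float64(-0.3)), ('top', 'll', np.float64(0.0), np.float64(-1.2)), ('top', 'lr', np.float64(0.2), np.float64(-0.9)), ('side', 'tip', np.float64(-0.9), np.float64(0.2)), ('side', 'root', np.float64(-0.7), np.float64(2.3)), ('side', 'hl', np.float64(-0.3), np.float64(-0.3)), ('side', 'hr', np.float64(-0.3), np.float64(0.2))]
gauge [ 0.4551 -0.3438  0.2896  0.02  ] 16.591554769825795
[('top', 'eye', np.float64(-0.3), np.float64(-0.3)), ('top', 'a', np.float64(-0.8), np.float64(-0.5)), ('top', 'b', np.float64(-0.9), np.float64(-0.5)), ('side', 'eye', np.float64(-0.6), np.float64(0.4)), ('side', 'a', np.float64(-0.2), np.float64(0.7)), ('side', 'b', np.float64(-0.1), np.float64(0.7))]
red [ 0.49778683 -0.01680739  0.15102157] [-0.3827273   0.07588875 -0.04514252 -0.38246305]
drvtip [0.71236376 0.01772881 0.16282735] [ 4.41277216 -1.35139286 -0.26010006  4.54986943]
0.1
```

```bash
cat >> h.py <<'E'
GZ=.022
P0=np.array([.6316,.0815,.108]); SY=-.2198
G0=np.array([.4551,-.3438,0]); GY=.2896
FL=Ro.from_euler("x",180,degrees=True)
def rpy(R): return R.as_euler("xyz",degrees=True).tolist()
def gp(h): return (G0+[0,0,GZ+.059+h]).tolist()
def hang(h,du=0,dy=0,eu=.068): # TCP with eye at (du,dy,h) in peg frame
    return (P0+standR(SY).apply([du-eu,dy,h+GZ+.059])).tolist()
E
python3 - <<'E'
from h import *
for k in(0,180):
    Z=Ro.from_euler("z",k,degrees=True)
    a=rpy(Ro.from_euler("z",GY)*FL*Z); b=rpy(standR(SY)*FL*Z)
    print(k,a,b)
    for p,r in[(gp(.15),a),(gp(0),a),(gp(.3),a),(hang(.28),b),(hang(.07),b),(hang(0),b)]:
        j=robot.inverse_kinematics(p,r);print(np.round(p,3),None if j is None else np.round(j,0))
E
```

```text
0 [180.0, 0.0, 16.592857746988646] [180.0, -40.0, -12.593612336975495]
[ 0.455 -0.344  0.231] [-42.  -0. 108.  -0.  72.  31.]
[ 0.455 -0.344  0.081] [-42.  10. 113.  -0.  57.  31.]
[ 0.455 -0.344  0.381] [-42.  -5.  99.  -0.  87.  31.]
[0.354 0.143 0.341] [ 27. -49. 136. -28.  63. 136.]
[0.486 0.114 0.18 ] [ 14. -21. 136. -33.  32. 140.]
[0.53  0.104 0.126] [ 11.  -9. 133. -41.  24. 147.]
180 [180.0, 0.0, -163.40714225301136] [-179.99999999999997, 40.00000000000001, 167.40638766302453]
[ 0.455 -0.344  0.231] [ -42.   -0.  108.    0.   72. -149.]
[ 0.455 -0.344  0.081] [ -42.   10.  113.    0.   57. -149.]
[ 0.455 -0.344  0.381] [ -42.   -5.   99.    0.   87. -149.]
[0.354 0.143 0.341] [ 27. -49. 136. -28.  63. -44.]
[0.486 0.114 0.18 ] [ 14. -21. 136. -33.  32. -40.]
[0.53  0.104 0.126] [ 11.  -9. 133. -41.  24. -33.]
```

```bash
cat >> h.py <<'E'
Z=Ro.from_euler("z",180,degrees=True)
RA=rpy(Ro.from_euler("z",GY)*FL*Z); RB=rpy(standR(SY)*FL*Z)
E
python3 - <<'E'
from h import *
robot.set_gripper(.06,50)
robot.movep(gp(.12),RA); robot.movel(gp(0),.12)
print(robot.current_force())
robot.set_gripper(0,50); print(robot.current_opening(),robot.current_grasp_force())
robot.movel(gp(.3),.25); print(robot.current_opening(),robot.current_force())
robot.movep(hang(.28),RB); robot.movel(hang(.06),.15)
print(robot.current_opening(),robot.current_time_s(),robot.current_position(),hang(.06),robot.current_joints())
cv2.imwrite("pics/t1.png",viewer.capture("top")[:,:,::-1]);cv2.imwrite("pics/s1.png",viewer.capture("side")[:,:,::-1])
m={n:proj(n,np.array([P0+standR(SY).apply(v) for v in[(0,0,.06),(0,0,.07),(0,0,.036),(0,0,0)]])) for n in C}
print({k:v.round(1).tolist() for k,v in m.items()})
a=cv2.imread("pics/t1.png")[150:250,190:270];b=cv2.imread("pics/s1.png")[130:230,290:370]
cv2.imwrite("pics/c4.png",np.hstack([cv2.resize(i,None,fx=5,fy=5,interpolation=cv2.INTER_CUBIC) for i in(a,b)]))
E
```

```text
[ 0.63228605 -0.02696926  0.47936727]
0.023711402381600827 49.994659423828125
0.02375618147890999 [ 1.23416676 -0.76233266 -2.55135805]
0.023479396863661104 10.975 [0.49245504 0.11275967 0.17299005] [0.492309712615397, 0.11261876367826285, 0.17230270902109124] [ 13.75820064 -18.96869648 135.71939831 -33.94247749  30.71559776
 -39.17627547]
{'side': [[339.0, 188.8], [336.2, 185.2], [345.8, 197.7], [355.9, 210.7]], 'top': [[222.9, 206.5], [221.5, 208.7], [226.2, 201.6], [230.9, 194.4]]}
```

View pics/c4.png

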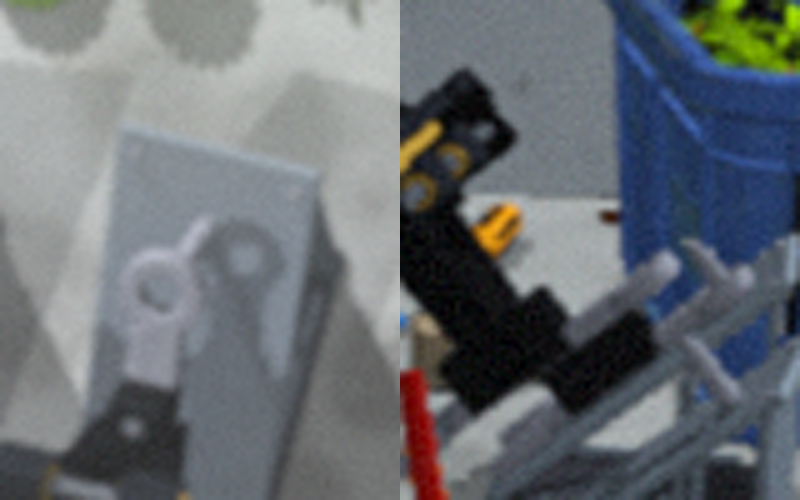

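The top crop shows the eye at about (162,288), slightly above the predicted (160,296). In the side crop, the eye end reaches x≈682 and y≈248. I'll fit the actual eye offset from the outline extremes.

```bash
python3 - <<'E'
from h import *
th=np.linspace(0,2*np.pi,200)
def ring(p,n,r=.017):
    v=np.vstack([np.c_[p[0]+r*np.cos(th),p[1]+r*np.sin(th),np.full(200,p[2]+z)] for z in(0,.01)])
    return proj(n,P0+standR(SY).apply(v))
T=lambda q:((q-[190,150])+.5)*5
S=lambda q:((q-[290,130])+.5)*5+[400,0]
def f(p):
    t=T(ring(p,"top"));s=S(ring(p,"side"))
    return np.array([t[:,0].min(),t[:,0].max(),t[:,1].min(),s[:,0].max(),s[:,1].min()])
obs=np.array([119,205,247,683,247])
R=standR(SY).inv().apply(np.array(robot.current_position())-P0); e0=R+[.068,0,-.081]
print("robot implied",e0.round(4),"pred",f(e0).round(0))
r=least_squares(lambda p:np.r_[f(p)-obs],e0,diff_step=1e-3,x_scale=.01);print(r.x.round(4),r.fun.round(1))
ang=(Ro.from_euler("xyz",robot.current_ee_rot(),degrees=True)*Ro.from_euler("xyz",RB,degrees=True).inv()).magnitude();print(np.degrees(ang))
im=[cv2.imread("pics/t1.png")[150:250,190:270],cv2.imread("pics/s1.png")[130:230,290:370]]
im=np.hstack([cv2.resize(i,None,fx=5,fy=5,interpolation=cv2.INTER_CUBIC) for i in im])
for p,c in((e0,(0,0,255)),(r.x,(0,255,0))):
  for F,n in((T,"top"),(S,"side")):
    for rr in(.017,.008):
      for q in F(ring(p,n,rr)): cv2.circle(im,tuple(int(a) for a in q.round()),0,c,-1)
pegc=P0+standR(SY).apply([(0,0,z) for z in np.linspace(0,.036,30)])
for F,n in((T,"top"),(S,"side")):
  for q in F(proj(n,pegc)): cv2.circle(im,tuple(int(a) for a in q.round()),1,(0,255,255),-1)
cv2.imwrite("pics/c5.png",im)
E
```

```text
robot implied [0.0006 0.0002 0.0606] pred [116. 209. 244. 680. 251.]
[0.0013 0.0002 0.0619] [-3.7  3.6 -3.6 -3.9  1.1]
0.09210090360633207
```

View pics/c5.png

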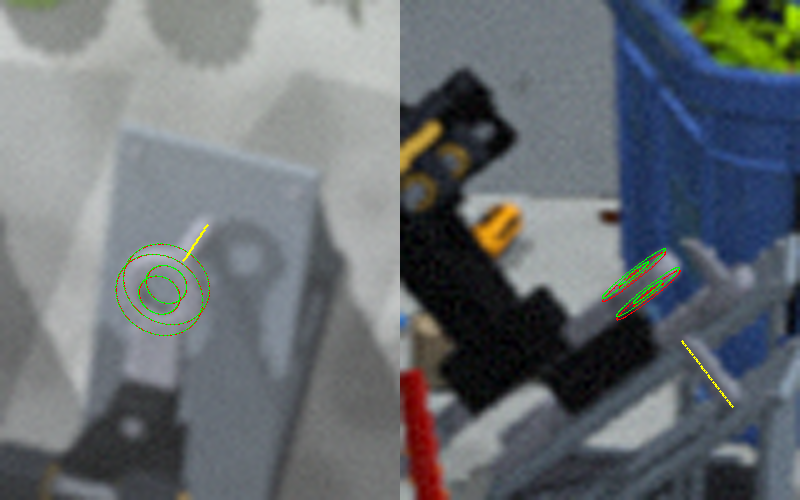

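The ring matches the robot's own kinematics, but the modelled peg axis is offset in the side view. I'll measure the peg axis with averaged cross-profiles.

```bash
python3 - <<'E'
from h import *
for n,f in(("side","side0"),("top","top0"),("side","s1"),("top","t1")):
    g=cv2.imread(f"pics/{f}.png").astype(np.float32).mean(2)
    lo,hi=(.008,.03) if f!="t1" else (.004,.018)
    a,b=proj(n,P0+standR(SY).apply([(0,0,lo),(0,0,hi)]))
    d=(b-a)/np.linalg.norm(b-a);nn=np.array([-d[1],d[0]])
    o=np.arange(-8,8.1,.5).astype(np.float32)
    pts=np.array([[a+(b-a)*s+nn*k for k in o] for s in np.linspace(0,1,12)],np.float32)
    pr=cv2.remap(g,pts[...,0],pts[...,1],cv2.INTER_LINEAR).mean(0)
    # image displacement of +1mm in u,y
    j=[((proj(n,P0+standR(SY).apply(v))-proj(n,P0))[0]@nn).round(3) for v in((.001,0,0),(0,.001,0))]
    print(f,"px/mm along profile u,y:",j);print(dict(zip(o.tolist(),pr.round().astype(int).tolist())))
E
```

```text
side0 px/mm along profile u,y: [np.float64(0.439), np.float64(0.154)]
{-8.0: 105, -7.5: 98, -7.0: 93, -6.5: 88, -6.0: 83, -5.5: 81, -5.0: 81, -4.5: 84, -4.0: 86, -3.5: 87, -3.0: 85, -2.5: 81, -2.0: 77, -1.5: 75, -1.0: 76, -0.5: 79, 0.0: 86, 0.5: 95, 1.0: 108, 1.5: 121, 2.0: 128, 2.5: 125, 3.0: 112, 3.5: 95, 4.0: 80, 4.5: 71, 5.0: 67, 5.5: 66, 6.0: 66, 6.5: 67, 7.0: 66, 7.5: 65, 8.0: 66}
top0 px/mm along profile u,y: [np.float64(0.194), np.float64(0.461)]
{-8.0: 130, -7.5: 129, -7.0: 128, -6.5: 127, -6.0: 126, -5.5: 126, -5.0: 125, -4.5: 123, -4.0: 120, -3.5: 116, -3.0: 112, -2.5: 111, -2.0: 114, -1.5: 124, -1.0: 138, -0.5: 153, 0.0: 166, 0.5: 176, 1.0: 180, 1.5: 177, 2.0: 168, 2.5: 156, 3.0: 146, 3.5: 139, 4.0: 136, 4.5: 136, 5.0: 136, 5.5: 136, 6.0: 136, 6.5: 136, 7.0: 136, 7.5: 136, 8.0: 136}
s1 px/mm along profile u,y: [np.float64(0.439), np.float64(0.154)]
{-8.0: 108, -7.5: 102, -7.0: 96, -6.5: 90, -6.0: 86, -5.5: 84, -5.0: 85, -4.5: 87, -4.0: 90, -3.5: 91, -3.0: 87, -2.5: 83, -2.0: 80, -1.5: 79, -1.0: 80, -0.5: 84, 0.0: 90, 0.5: 99, 1.0: 111, 1.5: 123, 2.0: 130, 2.5: 128, 3.0: 116, 3.5: 97, 4.0: 82, 4.5: 73, 5.0: 70, 5.5: 69, 6.0: 70, 6.5: 69, 7.0: 68, 7.5: 68, 8.0: 69}
t1 px/mm along profile u,y: [np.float64(0.194), np.float64(0.461)]
{-8.0: 129, -7.5: 124, -7.0: 119, -6.5: 114, -6.0: 110, -5.5: 107, -5.0: 105, -4.5: 104, -4.0: 103, -3.5: 103, -3.0: 104, -2.5: 107, -2.0: 115, -1.5: 126, -1.0: 140, -0.5: 153, 0.0: 165, 0.5: 175, 1.0: 179, 1.5: 177, 2.0: 169, 2.5: 158, 3.0: 149, 3.5: 143, 4.0: 141, 4.5: 139, 5.0: 139, 5.5: 140, 6.0: 140, 6.5: 140, 7.0: 140, 7.5: 139, 8.0: 139}
```

Peg and eye show the same offset from the model (about 1.0 px in the side view, 0 in the top), so they are aligned with each other. I'll lower in steps and monitor force.

```bash
python3 - <<'E'
from h import *
def F(): return standR(SY).inv().apply(robot.current_force())
f0=F();print(f0.round(1),robot.current_torque())
for h in(.04,.034,.028,.022,.016,.010,.006,.003):
    robot.movel(hang(h),.05); d=F()-f0; print(h,d.round(1),round(robot.current_opening(),4),robot.current_time_s())
    if np.linalg.norm(d)>8: print("stop");break
cv2.imwrite("pics/t2.png",viewer.capture("top")[:,:,::-1]);cv2.imwrite("pics/s2.png",viewer.capture("side")[:,:,::-1])
a=cv2.imread("pics/t2.png")[150:250,190:270];b=cv2.imread("pics/s2.png")[150:250,290:370]
cv2.imwrite("pics/c6.png",np.hstack([cv2.resize(i,None,fx=5,fy=5,interpolation=cv2.INTER_CUBIC) for i in(a,b)]))
E
```

```text
[-1.5  0.3 -1.8] [ 0.12074126  0.6520787  -0.01367375]
0.04 [1.  1.  0.7] 0.0237 11.625
0.034 [-0.5 -0.7  0. ] 0.0238 11.8917
0.028 [-0.2 -0.1  0.6] 0.0238 12.1583
0.022 [-0.7  0.2  0.1] 0.0239 12.425
0.016 [ 0.2 -0.  -0.5] 0.0238 12.6917
0.01 [ 0.  -0.4  0.9] 0.0236 12.9583
0.006 [ 0.6  1.  -0.2] 0.0234 13.2083
0.003 [-0.7 -0.6 -0.6] 0.0237 13.4583
```

View pics/c6.png

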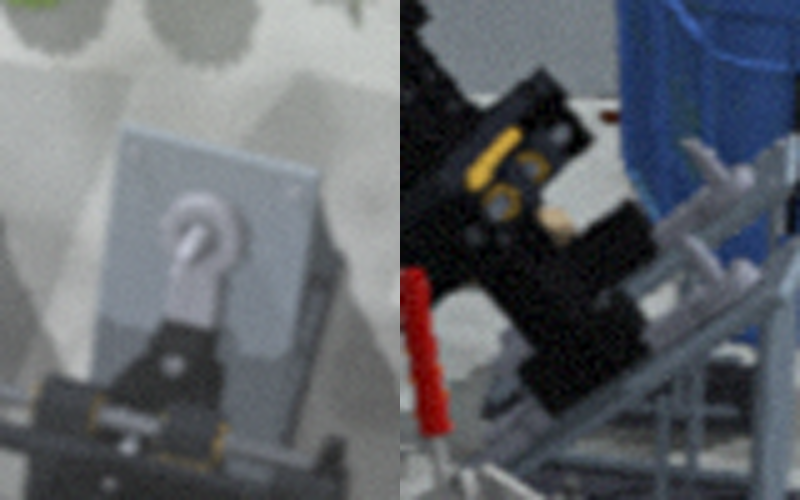

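The peg comes through the eye, seen at (195,240) in the top crop, and the gauge lies along the slope with no side force. Now I'll seat it, release and retreat.

```bash
python3 - <<'E'
from h import *
def F(): return np.mean([standR(SY).inv().apply(robot.current_force()) for _ in range(5)],0)
f0=F();h=.003
while h>-.003:
    h-=.0007; robot.movel(hang(h),.02); d=F()-f0; print(round(h,4),d.round(1))
    if d[2]>4: break
robot.movel(hang(h,du=-.002),.02); print((F()-f0).round(1))
robot.set_gripper(.04,20); print(robot.current_opening(),(F()-f0).round(1)); robot.sleep(.3)
robot.movel(hang(.06),.08); robot.movel(hang(.25),.2); robot.sleep(.5)
print(robot.current_time_s())
t=viewer.capture("top")[140:270,130:280,::-1];s=viewer.capture("side")[160:270,280:380,::-1]
t=cv2.resize(t,None,fx=2.9,fy=2.9,interpolation=cv2.INTER_CUBIC);s=cv2.resize(s,(340,t.shape[0]),interpolation=cv2.INTER_CUBIC)
cv2.imwrite("pics/c7.png",np.hstack([t,s]))
E
```

```text
0.0023 [ 0.1 -0.9  0.5]
0.0016 [-0.2 -0.   0.3]
0.0009 [-2.4 -0.8 12.4]
[-1.3 -0.4 10.6]
0.03997541933543545 [ 1.2 -0.6  2.7]
17.9
```

View pics/c7.png

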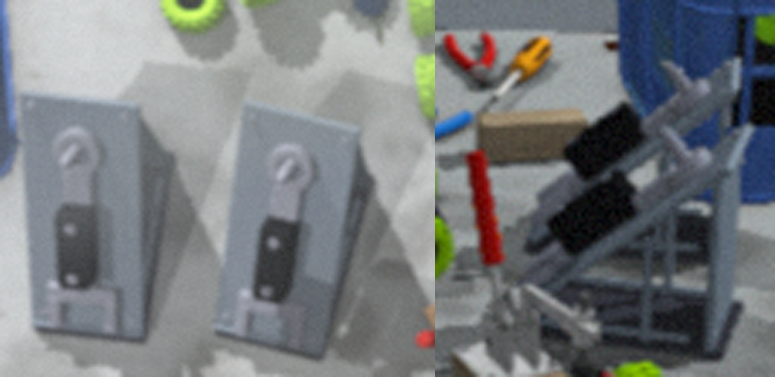

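The gauge hangs on the peg, with its eye at crop (290,168), flat on the board and fork straight down the slope. The other gauge is undisturbed and the gripper is clear.

```bash
python3 -c "
from rig import robot
print(robot.hand_in())"
```

```text
the job is handed in; nothing more can be done
None
```

The track gauge hangs by its eye on the free stand's peg, flat against the board with its fork straight down the slope; the other gauge was left alone, and I handed the job in at about 18 s of the 51 s allowed.

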